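Dock the white reagent pot on the sample sensor

ROBOT

A 6-joint arm with a two-finger parallel gripper is mounted at the origin on the work surface; the furniture and walls round the work are solid. World frame = base frame: x ahead of the robot, y to its left, z up, the work surface at z = 0. Lengths are in mm, angles in rad, forces in N, time in s.
With the tool pointing down it reaches from about 350 to 975 mm from the base axis. Payload 4.9 kg.
Tool frame: the origin (TCP) lies at the very end of the fingers, on their centre line; the grasp point (between the pads) lies 19 mm behind it; z points along the fingers, y is the line along which they close (so a half turn about z gives the same grasp; the last joint's range is limited). The gripper opens to 85 mm and grips with 20 to 120 N. Pads are 22 mm wide; open, the fingers measure 114 mm over their backs; the gripper's body (76 mm by 85 mm) begins 54 mm behind the grasp point. The pads swing forward as they close: fully open they stand 13 mm farther back than shut.
Start: joints at [-1.229, 0.053, 1.613, -0, 1.476, -0.119], TCP at [277.907, -559.794, 231.304] pointing down, gripper open.
Joint ranges: [-3.01, 3.01], [-1.01, 2.22], [0.06, 2.58], [-1.02, 4.17], [0.09, 2.62], [-3.14, 3.14]. Speed limits (rad/s): [2.57, 2.57, 3.14, 3.14, 3.14, 3.14].

INTERFACE

Orientations are given as a unit quaternion [x, y, z, w].
In Python, from plant import env gives the robot as it stands. The module is installed in compiled form; this text tells all that it offers.
- The arm moves only by the tool drive_tool, never from a script. Its argument "motion" is a list of rows, each a list of 3 entries, a list of its own where there are three numbers: the finger opening in m, from 0 to 0.0854, then the shift along the tool's x, y, z in m, then the turn, a rotation vector about the tool's x, y, z in rad. A call has 1 to 12 rows; each row shifts and turns the commanded pose from where the row before left it, along the tool's axes as they then stand; what a row does not reach is not made up. A row lasts 1/10 s, in which the tool goes at most 50 mm and 8.59 degrees, less where a joint would pass 70% of its speed; a pose out of reach is approached as far as the arm can. A call is refused whole if a number of a shift passes 0.05 or a number of a turn 0.15, either way. A call with a gripper value outside its range is refused whole. The fingers move at their own pace and stop on an object; "grip_force" is the grip in N (left out, the last holds). Time passes only in rows, so rows that do not move let the fingers close. It gives the time, the measured TCP pose, the force, the opening and the grip force at its end, in the units of the state.
- env.observe(): the state, without advancing time (a new reading comes with each control period).
- env.grab_frame(name): name is "scene" or "top" or "wrist"; returns a dict with "image" (400x640x3 uint8, red, green, blue), "K" (3x3 intrinsics, pixels), "extrinsics" (4x4, takes a point from world to camera coordinates); the wrist camera has in their place "tool_from_camera" (4x4, takes a point from camera to tool coordinates, whose origin is the TCP and whose axes are the flange's). Camera axes: x right, y up, looking along -z (the intrinsics and any distortion apply to the point x, -y, -z); pixel columns grow to the right and rows downward; lengths in mm; the calibration is good to about 2 mm. A picture is of the moment at which its call begins: read the wrist's pose just before it. There is no depth.
- env.sign_off(): hands the job in; it is judged then, once.
The state is a dict: "time": time; "joint_pos": joint angles; "joint_vel": joint speeds; "tau": joint torques, N m; "tool_pos": TCP position; "orientation": TCP orientation; "wrist_force": force on the tool from outside, world axes, zero at the start; "wrist_torque": the same for the moment, N m; "gripper_width": finger opening in mm; "grasp_force": force on a finger pad.
Only numpy, scipy, OpenCV 4.12 (cv2) and the standard library are available. Lean on these libraries where they do the work, as an engineer would, in place of code of your own. Each camera call takes 0.05 s, during which the arm holds its last target. There are 200 camera calls.

TASK

Take the small white reagent pot with the blue cap and lower it upright into the round blue nest of the sample dock, without dropping it in, so that it stands on the nest floor and keeps the orange sensing pin pushed down by its own weight. Let go of it and leave the small brown pot where it stands.

Things in the scene. Friction and masses are not known exactly. Their poses are not given: they have to be found in the camera images.
- pot_white: loose white plastic pot with a blue screw cap and a green line on its label: round, upright, 32 mm in diameter, 58 mm tall over the cap, about 0.1 to 0.16 kg; origin at the centre of its underside, z up along its axis. The pot to dock; any yaw will do
- pot_brown: loose brown pot with a black cap, round, upright, 27 mm in diameter, 52 mm tall; origin at the centre of its underside. Not wanted, leave it alone
- nest (a point): centre of the round flat nest floor on top of the sample dock, 30 mm above the bench, z up; the dock is a fixed white box 110 x 150 mm and 30 mm high with a dark display window and two keys. A blue collar 10 mm high, 58 mm inside and 66 to 68 mm outside, stands round the floor; an orange pin of 10 mm diameter sticks up 5 mm from its middle
- pin (a joint): the orange sensing pin in the middle of the nest, in m pressed down: 0 = free, 5 mm above the nest floor; 0.005 = flush with the floor; 0.007 = its stop. A light spring, 0.2 N at first and 0.45 N when flush, so the pot's weight alone holds it down
Things that resemble listed ones, but are neither listed nor needed, are in the scene too. Of the things shaped like the pot_white, the white one is meant.

How it is judged (in metres and radians):
On the way:
1. the white pot is lowered in the gripper until its underside is less than 20 mm above the nest floor, within 20 mm of the nest's centre (horizontal distance between pot_white and nest below 0.02 m and z of pot_white in the frame of nest below 0.02 m and contact force between the fingers and pot_white above 0.5 N), for 0.1 s.
At the end, for the whole second after the job is handed in: the white pot stands at rest in the nest, upright within about 8 degrees, its centre within 18 mm of the nest's centre and its underside within 4 mm of the nest floor, pressing the pin down by more than 3.5 mm; the brown pot is not on the dock (horizontal distance between pot_white and nest below 0.018 m and z of pot_white in the frame of nest below 0.004 m and angle between pot_white's own z axis and vertical below 0.15 rad and value of joint pin above 0.0035 m and contact force between pot_white and pin above 0.05 N and linear speed of pot_white below 0.02 m/s and horizontal distance between pot_brown and nest above 0.05 m); the robot touches nothing.
It fails at once if the brown pot is moved more than 30 mm or tipped over (distance of pot_brown from where it was at the start of the episode above 0.03 m or angle between pot_brown's own z axis and vertical above 0.5 rad).
It also fails if it takes over 32 s, if anything falls off the work surface, if the arm or the gripper's body presses on something with over 40 N, if the wrist force passes 120 N, or if a joint passes its speed limit or range.

## Working session

There is one attempt and no reset: what is moved stays moved. The work goes in short steps, Python scripts to look and compute and a tool call to move; the robot and the scene stay as the last step left them, time stands still between calls to the robot, and variables do not carry over. Pictures are saved under pics/ and viewed, at most 10 in all, crops included, and the job is handed in when it is done.

Besides the shell and the picture viewer there is one more tool, called after "Request:" as name(argument=value, ...) on one line, values as JSON. drive_tool: Moves the arm, as the interface text tells. Its arguments: {"type":"object","properties":{"motion":{"type":"array","items":{"type":"array"}},"grip_force":{"type":"number"}},"required":["motion"]}

```bash
mkdir -p pics; cat > h.py <<'E'
import numpy as np, cv2
from plant import env
def grab(n,name):
    f=env.grab_frame(n); cv2.imwrite(f'pics/{name}.png',cv2.cvtColor(f['image'],cv2.COLOR_RGB2BGR)); np.savez(f'pics/{name}.npz',**f); return f
def ray(f,u,v):
    d=np.linalg.inv(np.array(f['K']))@[u,v,1]; d=np.array([d[0],-d[1],-d[2]])
    E=np.array(f['extrinsics']); R=E[:3,:3]; return -R.T@E[:3,3], R.T@d
def onplane(f,u,v,z):
    o,d=ray(f,u,v); return o+d*(z-o[2])/d[2]
E
python3 - <<'E'
from h import *
a=grab('top','top');b=grab('scene','scene')
print(a.keys()); print(a['K'],a['extrinsics']); s=env.observe(); print(s['time'],s['tool_pos'],s['orientation'],s['gripper_width'])
E
```

```text
dict_keys(['image', 'K', 'extrinsics'])
[[494.64120353   0.         323.55534704]
 [  0.         494.64120353 202.54340633]
 [  0.           0.           1.        ]] [[-2.06164382e-02 -9.99784845e-01 -2.28588265e-03  4.32203381e+01]
 [ 9.87082718e-01 -2.07177370e-02  1.58866242e-01 -4.41254331e+02]
 [-1.58879420e-01  1.01890081e-03  9.87297469e-01 -1.19517156e+03]
 [ 0.00000000e+00  0.00000000e+00  0.00000000e+00  1.00000000e+00]]
0.1 [ 277.71826717 -559.26903672  230.14936004] [ 9.73573632e-01  2.28371359e-01 -1.15262049e-04 -9.44329926e-04] 85.55398195762378
```

View pics/top.png

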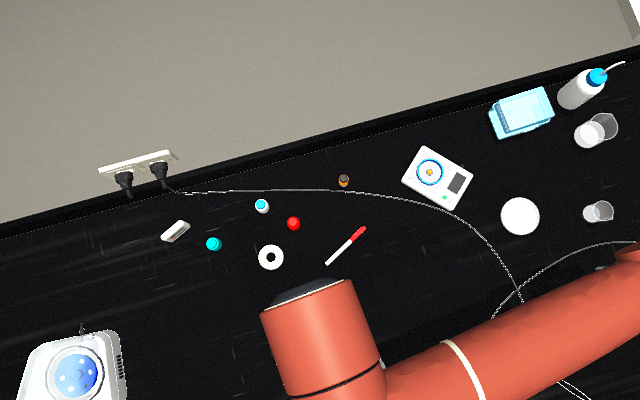

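View pics/scene.png

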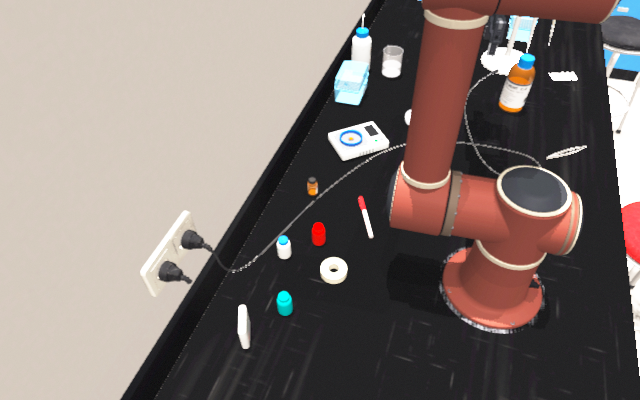

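The pot-like things in top view are white/blue cap (261,206), red (293,224), teal (214,244) and brown/black cap (344,180). Only (261,206), seen in the scene view at (284,247), is white with a blue cap, so it fits. The nest is at (429,172). I'll confirm it with an enlarged crop and measure.

```bash
python3 - <<'E'
from h import *
t=dict(np.load('pics/top.npz'));s=dict(np.load('pics/scene.npz'))
def blob(f,box,lo,hi,tag):
    x0,y0,x1,y1=box; h=cv2.cvtColor(f['image'],cv2.COLOR_RGB2HSV)[y0:y1,x0:x1]
    m=cv2.inRange(h,lo,hi); n,l,st,c=cv2.connectedComponentsWithStats(m); i=1+np.argmax(st[1:,4])
    ys,xs=np.nonzero(l==i); (cx,cy),r=cv2.minEnclosingCircle(np.stack([xs,ys],1).astype(np.float32))
    print(tag,st[i],c[i]+[x0,y0],(cx+x0,cy+y0),r); return c[i]+[x0,y0]
def tri(p,q):
    o1,d1=ray(t,*p);o2,d2=ray(s,*q); k=np.linalg.lstsq(np.stack([d1,-d2],1),o2-o1,rcond=None)[0]
    a,b=o1+d1*k[0],o2+d2*k[1]; print('tri',(a+b)/2,np.linalg.norm(a-b))
B=((85,80,60),(125,255,255))
p=blob(t,(245,190,280,220),*B,'cap top'); q=blob(s,(270,230,300,265),*B,'cap sc'); tri(p,q); print(onplane(t,*p,57))
p=blob(t,(405,150,455,195),(90,80,60),(125,255,255),'collar top');q=blob(s,(330,120,375,155),(90,80,60),(125,255,255),'collar sc');tri(p,q);print(onplane(t,*p,38),onplane(s,*q,38))
p=blob(t,(420,163,440,182),(5,80,60),(25,255,255),'pin top');q=blob(s,(340,130,362,148),(5,80,60),(25,255,255),'pin sc');tri(p,q);print(onplane(t,*p,34))
p=blob(t,(330,168,358,192),(3,80,60),(25,255,255),'brown');print(onplane(t,*p,25))
for u,v in [(293,224),(214,244)]: print(onplane(t,u,v,55))
for u,v in [(180,150),(250,170)]:print('wall',onplane(t,u,v,0),onplane(t,u,v,100))
for x0,n in((180,0),):
  a=cv2.resize(t['image'][150:270,180:460],None,fx=2.85,fy=2.85,interpolation=2); b=cv2.resize(s['image'][170:300,210:350],None,fx=2,fy=2,interpolation=2)
  im=np.zeros((600,798,3),np.uint8); im[:a.shape[0],:a.shape[1]]=a; im[a.shape[0]:a.shape[0]+258,:b.shape[1]]=b[:258]
  cv2.imwrite('pics/c1.png',im[:,:,::-1])
E
```

```text
cap top [11 10  9  9 68] [260.05882353 203.95588235] (259.807692527771, 203.807692527771) 4.731025218963623
cap sc [ 7  5 12 10 90] [282.67777778 239.44444444] (282.5, 239.0) 5.590270042419434
tri [436.94401047 188.20890811  62.92359485] 0.9677970843615116
[438.33045261 189.20773674  57.        ]
collar top [ 11   8  28  27 189] [430.03174603 170.3968254 ] (429.55882263183594, 171.02941131591797) 13.593619346618652
collar sc [ 10  10  22  16 143] [350.6013986  137.41958042] (350.5, 137.5) 11.068072319030762
tri [ 515.44487974 -234.41657578   41.36517097] 3.1264724883213306
[ 517.64082181 -234.54034302   38.        ] [ 516.02605974 -238.49068896   38.        ]
pin top [ 8  7  4  4 10] [429.4 171.5] (429.5, 171.5) 2.12142014503479
pin sc [9 7 4 3 7] [350.57142857 138.42857143] (350.5, 138.5) 1.581238865852356
tri [ 513.73912    -232.87860523   39.28120938] 1.7871512825348401
[ 515.73224475 -233.68777665   34.        ]
brown [ 8  7 11 11 55] [342.85454545 181.01818182] (343.0, 180.0) 5.831051826477051
[497.76207619 -15.85698335  25.        ]
[387.63489245 109.39871574  55.        ]
[343.01903742 300.77526605  55.        ]
wall [594.26860302 405.20190766   0.        ] [566.4559144  375.61319129 100.        ]
wall [537.03401373 222.57810806   0.        ] [513.79939979 207.59708614 100.        ]
```

View pics/c1.png

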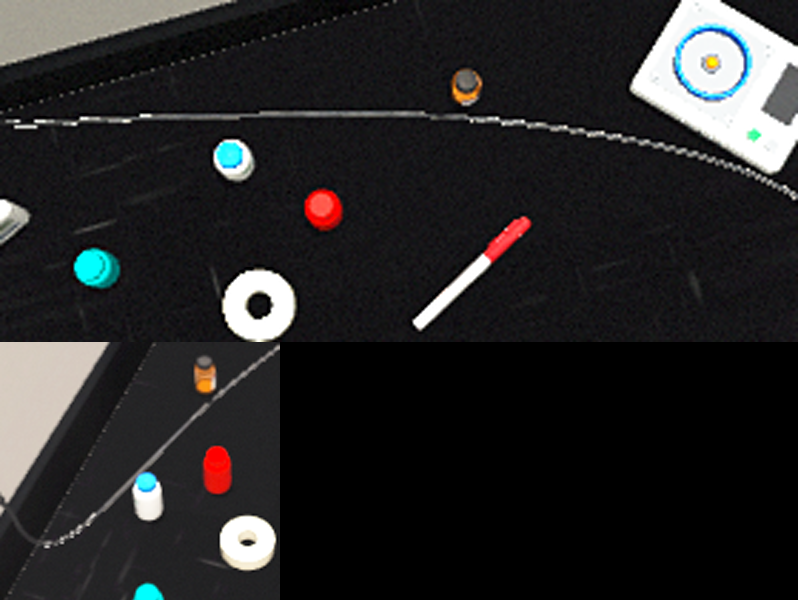

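The crop confirms it: white body with a blue cap at crop (234,158), with the red and teal pots and the brown one nearby. I'll fly over the white pot.

Request:
drive_tool(motion=[[0.085,[0.01,-0.013,0],[0,0,0]],[0.085,[0.024,-0.03,0],[0,0,0]],[0.085,[0.024,-0.03,0],[0,0,0]],[0.085,[0.024,-0.03,0],[0,0,0]],[0.085,[0.024,-0.03,0],[0,0,0]],[0.085,[0.024,-0.03,0],[0,0,0]],[0.085,[0.024,-0.03,0],[0,0,0]],[0.085,[0.024,-0.03,0],[0,0,0]],[0.085,[0.024,-0.03,0],[0,0,0]],[0.085,[0.024,-0.03,0],[0,0,0]],[0.085,[0.024,-0.03,0],[0,0,0]],[0.085,[0.024,-0.03,0],[0,0,0]]])

```text
time: 1.3
tool_pos: [370.6, -129.1, 230.9]
orientation: [0.974, 0.228, 0.0, -0.0]
wrist_force: [-0.2, -1.0, -0.6]
gripper_width: 85.0
grasp_force: 0.0
```

Request:
drive_tool(motion=[[0.085,[0.024,-0.03,0],[0,0,0]],[0.085,[0.024,-0.03,0],[0,0,0]],[0.085,[0.024,-0.03,0],[0,0,0]],[0.085,[0.024,-0.03,0],[0,0,0]],[0.085,[0.024,-0.03,0],[0,0,0]],[0.085,[0.024,-0.03,0],[0,0,0]],[0.085,[0.024,-0.03,0],[0,0,0]],[0.085,[0.015,-0.02,0],[0,0,0]],[0.085,[0,0,0],[0,0,0]],[0.085,[0,0,0],[0,0,0]]])

```text
time: 2.3
tool_pos: [432.1, 156.7, 230.7]
orientation: [0.973, 0.229, -0.001, 0.0]
wrist_force: [-0.5, 0.2, 0.7]
gripper_width: 85.3
grasp_force: 0.0
```

```bash
python3 - <<'E'
from h import *
s=env.observe(); f=grab('wrist','w1'); grab('top','top2'); np.savez('pics/w1s.npz',p=s['tool_pos'],q=s['orientation'])
print(s['time'],s['tool_pos'],s['orientation'],s['joint_pos']); print(f.keys(),f['K'],f['tool_from_camera'])
E
```

```text
2.3 [432.05674182 156.72990445 230.74097445] [ 9.73433388e-01  2.28969359e-01 -6.58551235e-04  1.94358723e-04] [ 1.86113925e-01 -3.60069527e-01  1.98211124e+00 -4.48008713e-04
  1.52084927e+00  1.29489523e+00]
dict_keys(['image', 'K', 'tool_from_camera']) [[291.88143849   0.         318.14370912]
 [  0.         291.88143849 198.64340853]
 [  0.           0.           1.        ]] [[-6.26064688e-04  9.51187283e-01  3.08613609e-01  7.89315878e+01]
 [ 9.99999664e-01  7.58650133e-04 -3.09623033e-04  2.25312659e-01]
 [-5.28639248e-04  3.08613312e-01 -9.51187439e-01 -1.43034194e+02]
 [ 0.00000000e+00  0.00000000e+00  0.00000000e+00  1.00000000e+00]]
```

View pics/w1.png

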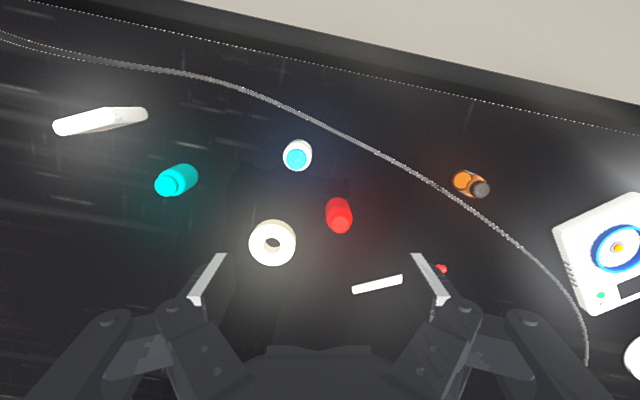

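The wrist view shows the white pot's cap at (296,158), red pot at (338,215), and the nest at (618,248). I'll measure the cap, nest and brown pot from here.

```bash
cat >> h.py <<'E'
from scipy.spatial.transform import Rotation as Rn
def wext(f,p,q):
    T=np.eye(4); T[:3,:3]=Rn.from_quat(q).as_matrix(); T[:3,3]=p
    f=dict(f); f['extrinsics']=np.linalg.inv(T@f['tool_from_camera']); return f
def blob(f,box,lo,hi):
    x0,y0,x1,y1=box; h=cv2.cvtColor(f['image'],cv2.COLOR_RGB2HSV)[y0:y1,x0:x1]
    m=cv2.inRange(h,lo,hi); n,l,st,c=cv2.connectedComponentsWithStats(m); i=1+np.argmax(st[1:,4])
    print(st[i],c[i]+[x0,y0]); return c[i]+[x0,y0]
def toolshift(p,q,target): return Rn.from_quat(q).inv().apply(np.array(target)-p)
E
python3 - <<'E'
from h import *
z=np.load('pics/w1s.npz'); f=wext(dict(np.load('pics/w1.npz')),z['p'],z['q'])
p=blob(f,(275,135,320,175),(85,80,60),(125,255,255)); c=onplane(f,*p,57); print('cap',c)
p=blob(f,(604,236,632,260),(8,100,100),(28,255,255)); print('pin',onplane(f,*p,34))
print(onplane(f,466,182,20),onplane(f,283,175,0)) 
t=toolshift(z['p'],z['q'],[*c[:2],0]); print('shift',t)
E
```

```text
[ 11  14  21  22 331] [295.94864048 158.73111782]
cap [440.91123151 187.81038916  57.        ]
[10  8  8  8 24] [616.45833333 247.20833333]
pin [ 516.63308369 -233.08809948   34.        ]
[501.82378247 -15.66938509  20.        ] [402.71164932 193.1862533    0.        ]
shift [ 22.09725447 -23.89220221 230.70905883]
```

Request:
drive_tool(motion=[[0.085,[0.01,-0.012,0.03],[0,0,0]],[0.085,[0.011,-0.013,0.04],[0,0,0]],[0.085,[0,0,0.04],[0,0,0]],[0.085,[0,0,0.02],[0,0,0]],[0.085,[0,0,0],[0,0,0]],[0.085,[0,0,0],[0,0,0]]])

```text
time: 3.0
tool_pos: [440.5, 187.6, 101.9]
orientation: [0.974, 0.228, 0.0, 0.0]
wrist_force: [0.4, -0.7, 0.2]
gripper_width: 85.3
grasp_force: 0.0
```

```bash
python3 - <<'E'
from h import *
s=env.observe(); f=grab('wrist','w2'); p,q=s['tool_pos'],s['orientation']; print(s['time'],p,q)
f=wext(f,p,q); b=blob(f,(180,60,480,380),(88,100,60),(110,255,255)); 
for z in(57,): c=onplane(f,*b,z); print(c, toolshift(p,q,[c[0],c[1],17]))
print('grasp offset tool', toolshift(p,q,[439.5,188.3,17]))
E
```

```text
3.0 [440.48237464 187.63508518 101.86791909] [9.73747706e-01 2.27629910e-01 1.69883609e-04 2.37650831e-05]
[121 145  33  35 908] [317.17951542 221.75550661]
[441.30057126 188.47214019  57.        ] [ 1.07731947 -0.39808878 84.86821964]
grasp offset tool [-0.6129683  -1.04199561 84.8675991 ]
```

View pics/w2.png

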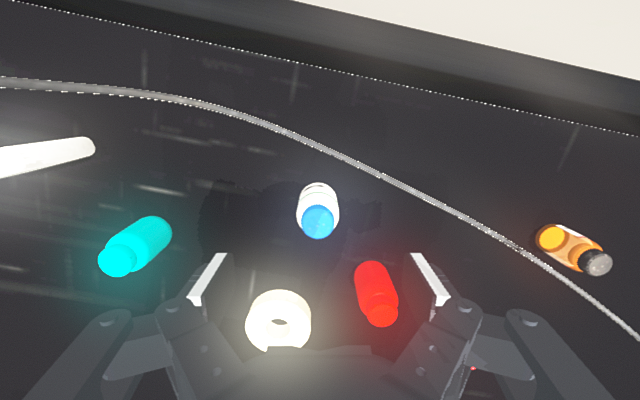

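The cap is at (317,222), centred between the fingers, and the red pot is well behind the closing plane. I'll descend and grip.

Request:
drive_tool(grip_force=25, motion=[[0.085,[0,0,0.03],[0,0,0]],[0.085,[0,0,0.03],[0,0,0]],[0.085,[0,0,0.015],[0,0,0]],[0.085,[0,0,0.009],[0,0,0]],[0.085,[0,0,0],[0,0,0]],[0.025,[0,0,0],[0,0,0]],[0.025,[0,0,0],[0,0,0]],[0.025,[0,0,0],[0,0,0]],[0.025,[0,0,0],[0,0,0]],[0.025,[0,0,0],[0,0,0]],[0.025,[0,0,0],[0,0,0]],[0.025,[0,0,0],[0,0,0]]])

```text
time: 4.25
tool_pos: [440.9, 188.5, 18.3]
orientation: [0.974, 0.228, 0.001, 0.0]
wrist_force: [-1.2, -0.8, 5.4]
gripper_width: 31.5
grasp_force: 24.8
```

Gripped: 31.5 mm opening, 24.8 N. I'll lift and carry to a spot short of the nest for a look.

Request:
drive_tool(motion=[[0.025,[0,0,-0.015],[0,0,0]],[0.025,[0,0,-0.03],[0,0,0]],[0.025,[0,0,-0.035],[0,0,0]],[0.025,[0,0,-0.03],[0,0,0]],[0.025,[0,0,-0.01],[0,0,0]],[0.025,[-0.005,0.012,0],[0,0,0]],[0.025,[-0.012,0.029,0],[0,0,0]],[0.025,[-0.012,0.029,0],[0,0,0]],[0.025,[-0.012,0.029,0],[0,0,0]],[0.025,[-0.012,0.029,0],[0,0,0]],[0.025,[-0.012,0.029,0],[0,0,0]],[0.025,[-0.012,0.029,0],[0,0,0]]])

```text
time: 5.45
tool_pos: [451.8, -14.1, 134.2]
orientation: [0.974, 0.228, -0.002, -0.001]
wrist_force: [0.6, 0.1, -0.1]
gripper_width: 31.0
grasp_force: 25.2
```

Request:
drive_tool(motion=[[0.025,[-0.012,0.029,0],[0,0,0]],[0.025,[-0.012,0.029,0],[0,0,0]],[0.025,[-0.012,0.029,0],[0,0,0]],[0.025,[-0.012,0.029,0],[0,0,0]],[0.025,[-0.012,0.029,0],[0,0,0]],[0.025,[-0.012,0.029,0],[0,0,0]],[0.025,[-0.012,0.029,0],[0,0,0]],[0.025,[-0.009,0.022,0],[0,0,0]],[0.025,[0,0,0],[0,0,0]],[0.025,[0,0,0],[0,0,0]],[0.025,[0,0,0],[0,0,0]]])

```text
time: 6.55
tool_pos: [469.5, -254.3, 135.5]
orientation: [0.974, 0.229, -0.001, -0.001]
wrist_force: [0.2, 0.7, -0.9]
gripper_width: 31.1
grasp_force: 25.3
```

```bash
python3 - <<'E'
from h import *
s=env.observe(); f=grab('wrist','w3'); p,q=s['tool_pos'],s['orientation']; print(s['time'],p,q,s['gripper_width'],s['grasp_force'])
np.savez('pics/w3s.npz',p=p,q=q); f=wext(f,p,q)
E3=f['extrinsics']; c=E3@[515.5,-233.5,34,1]; k=f['K']; u=k@[c[0],-c[1],-c[2]]; print(u/u[2])
E
```

```text
6.55 [ 469.54220234 -254.31834619  135.52335339] [ 9.73539077e-01  2.28515237e-01 -9.43535813e-04 -1.25010923e-03] 31.094103801061056 25.256694853305817
[320.27179336 140.03325077   1.        ]
```

View pics/w3.png

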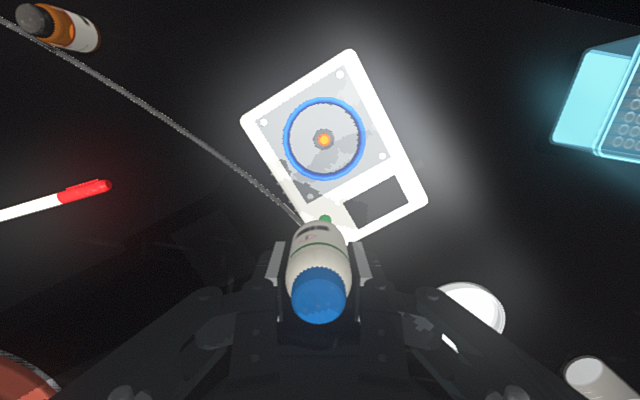

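The pot is held upright with its green label line visible. Collar and pin are centred at about (324,139), and the brown pot is clear at the upper left.

```bash
python3 - <<'E'
from h import *
z=np.load('pics/w3s.npz'); p,q=z['p'],z['q']; f=wext(dict(np.load('pics/w3.npz')),p,q)
b=blob(f,(310,125,340,155),(5,120,120),(30,255,255)); c=onplane(f,*b,34); print('pin',c,toolshift(p,q,[*c[:2],18+30]))
h=cv2.cvtColor(f['image'],cv2.COLOR_RGB2HSV)[90:188,275:375]; m=cv2.inRange(h,(95,120,80),(125,255,255))
pts=np.argwhere(m)[:,::-1].astype(np.float32)+[275,90]
pts=cv2.convexHull(pts.astype(np.float32)); e=cv2.fitEllipse(pts); print(e); c=onplane(f,*e[0],39); print('collar',c,toolshift(p,q,[*c[:2],18+30]))
b=blob(f,(285,262,355,330),(95,120,60),(125,255,255)); R=Rn.from_quat(q).as_matrix()
# cap centre in tool coordinates, cap height = TCP + 40
c=onplane(f,*b,p[2]+37); print('cap in tool',toolshift(p,q,c))
E
```

```text
[  8   9  12  12 107] [323.63551402 139.18691589]
pin [ 517.35285519 -235.68060593   34.        ] [51.22075008  4.83221049 87.44510152]
((323.6043395996094, 138.5552215576172), (81.77546691894531, 82.9723129272461), 5.990855693817139)
collar [ 518.26864703 -235.10438393   39.        ] [52.29728029  4.72363755 87.44404994]
[   5    5   56   58 2537] [318.02128498 295.91328341]
cap in tool [  0.73953875   0.17866677 -37.00162957]
```

Request:
drive_tool(motion=[[0.025,[0.012,0.001,0],[0,0,0]],[0.025,[0.02,0.002,0],[0,0,0]],[0.025,[0.014,0.001,0],[0,0,0]],[0.025,[0.005,0,0.01],[0,0,0]],[0.025,[0,0,0.025],[0,0,0]],[0.025,[0,0,0.025],[0,0,0]],[0.025,[0,0,0.012],[0,0,0]],[0.025,[0,0,0.006],[0,0,0]],[0.025,[0,0,0.003],[0,0,0]],[0.025,[0,0,0],[0,0,0]],[0.025,[0,0,0],[0,0,0]],[0.025,[0,0,0],[0,0,0]]])

```text
time: 7.8
tool_pos: [518.8, -236.7, 57.5]
orientation: [0.974, 0.228, 0.001, 0.001]
wrist_force: [0.2, -0.0, -1.4]
gripper_width: 31.1
grasp_force: 25.3
```

Request:
drive_tool(motion=[[0.025,[0,0,0.002],[0,0,0]],[0.025,[0,0,0],[0,0,0]],[0.025,[0,0,0],[0,0,0]]])

```text
time: 8.1
tool_pos: [518.1, -236.3, 54.4]
orientation: [0.974, 0.228, 0.0, -0.0]
wrist_force: [0.8, 0.4, -1.1]
gripper_width: 31.5
grasp_force: 25.3
```

Request:
drive_tool(motion=[[0.025,[0,0,0.002],[0,0,0]],[0.025,[0,0,0.002],[0,0,0]],[0.025,[0,0,0.001],[0,0,0]],[0.025,[0,0,0],[0,0,0]],[0.025,[0,0,0],[0,0,0]]])

```text
time: 8.6
tool_pos: [518.0, -236.2, 49.2]
orientation: [0.974, 0.228, -0.0, -0.0]
wrist_force: [-0.3, 0.3, -0.3]
gripper_width: 31.4
grasp_force: 25.3
```

Request:
drive_tool(motion=[[0.025,[0,0,0.001],[0,0,0]],[0.025,[0,0,0],[0,0,0]],[0.025,[0,0,0],[0,0,0]]])

```text
time: 8.9
tool_pos: [518.1, -236.3, 48.3]
orientation: [0.974, 0.228, 0.0, 0.0]
wrist_force: [0.8, -0.3, 0.2]
gripper_width: 31.4
grasp_force: 25.3
```

Request:
drive_tool(motion=[[0.025,[0,0,0.001],[0,0,0]],[0.025,[0,0,0],[0,0,0]],[0.025,[0,0,0],[0,0,0]]])

```text
time: 9.2
tool_pos: [518.2, -236.3, 48.3]
orientation: [0.974, 0.228, -0.0, -0.0]
wrist_force: [-2.0, 1.8, 4.8]
gripper_width: 31.5
grasp_force: 25.8
```

The 4.8 N contact at the expected height means it's seated. I'll release and retreat straight up.

Request:
drive_tool(motion=[[0.036,[0,0,0],[0,0,0]],[0.042,[0,0,0],[0,0,0]],[0.055,[0,0,0],[0,0,0]],[0.07,[0,0,0],[0,0,0]],[0.07,[0,0,0],[0,0,0]],[0.07,[0,0,-0.005],[0,0,0]],[0.07,[0,0,-0.015],[0,0,0]],[0.07,[0,0,-0.03],[0,0,0]],[0.07,[0,0,-0.04],[0,0,0]],[0.07,[0,0,-0.04],[0,0,0]],[0.07,[0,0,0],[0,0,0]],[0.07,[0,0,0],[0,0,0]]])

```text
time: 10.4
tool_pos: [519.1, -236.8, 180.3]
orientation: [0.974, 0.228, 0.002, 0.002]
wrist_force: [-0.4, 0.2, -0.5]
gripper_width: 69.6
grasp_force: 0.0
```

```bash
python3 - <<'E'
from h import *
s=env.observe(); f=grab('wrist','w4'); p,q=s['tool_pos'],s['orientation']; print(s['time'],p,s['gripper_width'],s['wrist_force'])
f=wext(f,p,q); b=blob(f,(220,100,420,330),(95,120,60),(125,255,255)); print(onplane(f,*b,87))
g=grab('scene','s4'); a=f['image'][60:360,160:480]; c=cv2.resize(g['image'][100:170,310:410],None,fx=4,fy=4,interpolation=2)
im=np.zeros((300,720,3),np.uint8); im[:,:320]=a; im[:280,320:]=c; cv2.imwrite('pics/c4.png',im[:,:,::-1])
E
```

```text
10.4 [ 519.13831819 -236.84752707  180.26801011] 69.61201885063188 [-0.41577732  0.23321105 -0.50031196]
[  63   55   66   64 1255] [314.73306773 192.33864542]
[ 525.41497896 -231.27714582   87.        ]
```

View pics/c4.png

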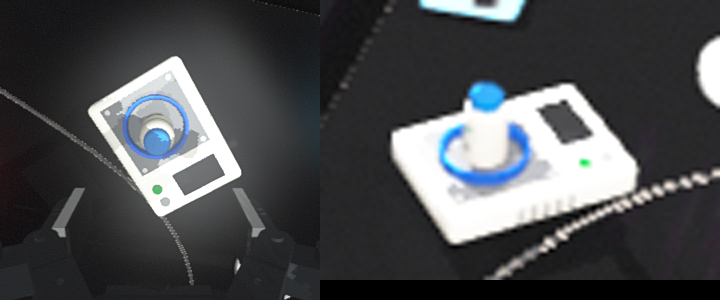

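The crop shows the pot upright inside the collar, centred in both views (cap at crop (157,141); in the scene part, pot axis at 487 against collar centre 487). The gripper is clear and the green light is on. I'll hand in.

```bash
python3 -c "
from plant import env
print(env.sign_off())"
```

```text
the job is handed in; nothing more can be done
None
```

The white pot stands upright on the nest floor, lowered in the gripper and released at about 10 s with the brown pot untouched; the job is handed in, but no verdict came back and I saw no direct reading of the pin.

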